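# Put the solder reel away from the leaning dispenser

## Task

Slide the solder reel (the tall, narrow one of the two wound things) off its leaning post on the dispenser, under the lamp bar, and lower it gently into the deep grey tub, so that it stands on one end on the tub's floor, released. Do not drop it in, and leave the tape roll on its post and the tub, fan and screwdriver where they are.

Things in the scene. Friction and masses are not known exactly. Their poses are not given: they have to be found in the camera images.
- reel: reel of solder wire wound solid between two thin black flanges: a cylinder 60 mm in diameter and 46 mm long (winding 59 mm in diameter, silver grey), 250 g nominal, with a through bore of 21 mm. At the start it sits on one of the dispenser's two posts (either one). Origin: centre of its lower end face; z runs along its bore, up the post.
- reel_center (a point): the middle of the reel, on its axis, 23 mm from either end face
- rack: fixed dispenser: dark steel base 170 x 440 x 12 mm, two posts 150 mm apart along y, both leaning 32 degrees from vertical towards its front (-x); each post 15 mm thick, 62 mm long, on a seat disc 54 mm wide. A lamp bar over the posts bars the way straight from above: come along the post's lean, from the front. Origin: on the table under the middle between the seats; x to its rear, z up.
- foot_left (a point): centre of the seat disc's top face at the foot of the post at +y of the dispenser, on the post's axis, 55 mm above the table
- tip_left (a point): end of the post at +y, on its axis, 62 mm from the foot
- foot_right (a point): centre of the seat disc's top face at the foot of the post at -y of the dispenser, 55 mm above the table
- tip_right (a point): end of the post at -y, on its axis, 62 mm from the foot
- light_bar (a point): middle of the lamp bar: 40 mm (x) by 420 mm (y) by 18 mm, underside 291 mm above the table, centre 25 mm in front of the seats. Thin uprights carry it at y = -212 and +212 mm of the dispenser, 80 mm behind the seats, with 12 mm arms at the bar's height
- tub: loose grey plastic tub, open on top, outer size 190 (x) by 240 (y) by 95 (z) mm, walls 4 mm, 0.6 kg. Origin: centre of its underside on the table; z up.
- tub_in (a point): centre of the tub's inner floor (its upper face); the rim is 95 mm above the table
- roll: bystander: flat roll of brown tape, 72 mm in diameter and 19 mm wide, on the other post. Origin: centre of its lower face; z up the post.
- fan: bystander: square black case fan, 120 x 120 x 25 mm, lying on the table. Origin: centre of its underside.
- screwdriver: bystander: screwdriver 180 mm long lying on the table along its own x.
Not all that is in view belongs to the job. There is more than one size of the reel; the one meant has the size given above.

How it is judged:
On the way:
1. the reel is right off its post, its middle more than 90 mm from the foot of either post (distance between reel_center and foot_left above 0.09 m and distance between reel_center and foot_right above 0.09 m), for 0.1 s.
At the end, for the whole second after the job is handed in: The reel stands on either end on the tub's inner floor (axis within 0.12 rad of the tub's, its middle 17 to 30 mm above that floor, within the walls), at rest and released; the tub is level and within 50 mm of where it was (x of reel_center in the frame of tub_in between -0.07 and 0.07 m and y of reel_center in the frame of tub_in between -0.095 and 0.095 m and z of reel_center in the frame of tub_in between 0.017 and 0.03 m and angle between the z axis of reel and the z axis of tub, either way round below 0.12 rad and linear speed of reel below 0.02 m/s and angle between tub's own z axis and vertical below 0.05 rad and distance of tub from where it was at the start of the episode below 0.05 m); the robot touches nothing.
It fails at once if the reel falls into the tub (faster than 0.5 m/s within the tub's walls, its middle under 80 mm above the tub's floor) (linear speed of reel above 0.5 m/s and z of reel_center in the frame of tub_in below 0.08 m and x of reel_center in the frame of tub_in between -0.095 and 0.095 m and y of reel_center in the frame of tub_in between -0.12 and 0.12 m).
It fails at once if the reel is rammed against the tub (contact force over 40 N) (contact force between reel and tub above 40 N).
It fails at once if the tape roll is moved more than 30 mm (distance of roll from where it was at the start of the episode above 0.03 m).
It fails at once if the tub is shoved more than 50 mm (distance of tub from where it was at the start of the episode above 0.05 m).
It fails at once if the fan or screwdriver is moved more than 30 mm (distance of any of fan, screwdriver from where it was at the start of the episode above 0.03 m).
It also fails if it takes over 48 s, if anything falls off the work surface, if the arm or the gripper's body presses on something with over 40 N, if the wrist force passes 120 N, or if a joint passes its speed limit or range.

## Robot

A 7-joint arm with a two-finger parallel gripper is mounted at the origin on the work surface. World frame = base frame: x ahead of the robot, y to its left, z up, the work surface at z = 0. Lengths are in m, angles in rad, forces in N, time in s.
With the tool pointing down it reaches from about 0.375 to 0.925 m from the base axis. Payload 3.1 kg.
Tool frame: the origin (TCP) lies midway between the tips of the shut fingers; the grasp point (between the pads) lies 19 mm behind it; z points along the fingers, y is the line along which they close (so a half turn about z gives the same grasp; the last joint's range is limited). The gripper opens to 85 mm and grips with 20 to 120 N. Pads are 22 mm wide; open, the fingers measure 114 mm over their backs; the gripper's body (76 mm by 85 mm) begins 54 mm behind the grasp point. The pads swing forward as they close: fully open they stand 13 mm farther back than shut.
Start: joints at [-1.411, 0.383, 0.044, 1.598, -0.018, 1.161, -0.05], TCP at [0.166, 0.629, 0.231] pointing down, gripper open.
Joint ranges: [-2.61, 2.61], [-0.41, 2.15], [-1.48, 1.57], [0, 2.5], [-1.57, 4.71], [0.05, 1.97], [-2.85, 2.85]. Speed limits (rad/s): [2.79, 2.79, 3.14, 3.14, 3.14, 3.14, 3.14].

## Interface

Orientations are given as a unit quaternion [x, y, z, w].
In Python, from rig import robot, vision, job_done gives the robot as it stands. The module is installed in compiled form; this text tells all that it offers.
- The arm moves only by the tool jog_arm, never from a script. Its argument "commands" is a list of rows, each an object of numbers: "x", "y", "z": the shift along the world's x, y, z as a fraction of full scale; "yaw": the turn about the world's z as a fraction of full scale. In form: [{"x": .., "y": .., "z": .., "yaw": ..}, ...]. A call has 1 to 5 rows; each row shifts and turns the commanded pose from where the row before left it; what a row does not reach is not made up. Full scale, the value 1, is 60 mm for a shift and 10 degrees for a turn. A row lasts 1/8 s, in which the tool goes at most 62.5 mm and 10.7 degrees, less where a joint would pass 70% of its speed; a pose out of reach is approached as far as the arm can. A call with a number of a shift or a turn outside -1 to 1 is refused whole. A call with a gripper value outside its range is refused whole. "grip" is the opening, from 0 (shut) to 1 (fully open), set as the call begins (left out, the last holds). The fingers move at their own pace and stop on an object; "newtons" is the grip in N (left out, the last holds). Time passes only in rows, so rows that do not move let the fingers close. It gives the time, the measured TCP pose, the force, the opening and the grip force at its end, in the units of the state.
- robot.sense(): the state, without advancing time (a new reading comes with each control period).
- vision.snapshot(name): name is "scene" or "top" or "wrist"; returns a dict with "img" (480x640x3 uint8, red, green, blue), "fx", "fy", "cx", "cy" (pixels), "distortion" ([k1, k2, p1, p2, k3] as OpenCV has them; the pictures are not rectified), "xyz" and "rotation" of the camera in the world; the wrist camera has in their place "mount" (4x4, takes a point from camera to tool coordinates, whose origin is the TCP and whose axes are the flange's). Camera axes: x right, y up, looking along -z (the intrinsics and any distortion apply to the point x, -y, -z); pixel columns grow to the right and rows downward; lengths in m; the calibration is good to about 2 mm. A picture is of the moment at which its call begins: read the wrist's pose just before it. There is no depth.
- job_done(): hands the job in; it is judged then, once.
The state is a dict: "time": time; "joint_pos": joint angles; "joint_velocities": joint speeds; "joint_torque": joint torques, N m; "tool_pos": TCP position; "orientation": TCP orientation; "contact_force": force on the tool from outside, world axes, zero at the start; "wrist_torque": the same for the moment, N m; "opening": finger opening in m; "finger_force": force on a finger pad.
Only numpy, scipy, OpenCV 4.12 (cv2) and the standard library are available. Lean on these libraries where they do the work, as an engineer would, in place of code of your own. Each camera call takes 0.05 s, during which the arm holds its last target. There are 200 camera calls.

## Working session

There is one attempt and no reset: what is moved stays moved. The work goes in short steps, Python scripts to look and compute and a tool call to move; the robot and the scene stay as the last step left them, time stands still between calls to the robot, and variables do not carry over. Pictures are saved under pics/ and viewed, at most 10 in all, crops included, and the job is handed in when it is done.

Besides the shell and the picture viewer there is one more tool, called after ">>>" by a JSON object that holds its "op" and its "data". jog_arm: Moves the arm, as the interface text tells. Its arguments: {"type":"object","properties":{"commands":{"type":"array"},"grip":{"type":"number"},"newtons":{"type":"number"}},"required":["commands"]}

```bash
mkdir -p pics; cat > h.py <<'E'
import numpy as np,cv2
from rig import robot,vision
def snap(n,f=None):
    s=vision.snapshot(n)
    if f: cv2.imwrite('pics/'+f,s['img'][:,:,::-1])
    return s
def ray(s,px):
    K=np.array([[s['fx'],0,s['cx']],[0,s['fy'],s['cy']],[0,0,1.]])
    u=cv2.undistortPoints(np.array(px,float).reshape(-1,1,2),K,np.array(s['distortion'],float)).reshape(-1,2)
    d=np.c_[u[:,0],-u[:,1],-np.ones(len(u))]
    return np.array(s['xyz']),d@np.array(s['rotation']).T
def plane(s,px,z):
    o,d=ray(s,px); return o+d*((z-o[2])/d[:,2])[:,None]
def proj(s,P):
    K=np.array([[s['fx'],0,s['cx']],[0,s['fy'],s['cy']],[0,0,1.]])
    c=(np.atleast_2d(P)-np.array(s['xyz']))@np.array(s['rotation'])
    return cv2.projectPoints((c*[1,-1,-1]).reshape(-1,1,3),np.zeros(3),np.zeros(3),K,np.array(s['distortion'],float))[0].reshape(-1,2)
E
python3 - <<'E'
from h import *
for n in('scene','top'):
    s=snap(n,n+'0.png'); print(n,s['xyz'],s['rotation'],s['fx'],s['distortion'])
print(robot.sense())
E
```

```text
scene [0.88722687 0.66126896 1.3718005 ] [0.06930917 0.25330027 0.93696842 0.23048946] 524.4872375310584 [-0.10000805  0.          0.          0.          0.        ]
top [0.25833544 0.07460675 1.57114659] [-0.07115424  0.07423111  0.72200597 -0.68420333] 576.0988299247806 [-0.01594071  0.          0.          0.          0.        ]
{'time': 0.1, 'joint_pos': array([-1.41079557,  0.38379584,  0.04383499,  1.59945246, -0.01788692,
        1.16119224, -0.04991384]), 'joint_velocities': array([ 0.00018375, -0.00147399, -0.00041634, -0.00180239,  0.00085397,
        0.00014685, -0.00060356]), 'joint_torque': array([ 2.92130062e-03, -4.34725571e+01,  1.02943048e+00, -2.50455451e+01,
        1.08710787e-02,  5.39813293e-03, -5.25278466e-06]), 'tool_pos': array([0.16550318, 0.62767423, 0.22996877]), 'orientation': array([ 1.28507829e-01,  9.91707734e-01, -1.22467791e-03, -8.70735392e-05]), 'contact_force': array([ 0.33739812, -0.44442802,  0.05522757]), 'wrist_torque': array([ 0.06382748, -0.00848133, -0.06463132]), 'finger_force': 0.0, 'opening': 0.08543989416613651}
```

```bash
sed -i "s/    if f: /    from scipy.spatial.transform import Rotation as R\n    if 'rotation' in s: s['rotation']=R.from_quat(s['rotation']).as_matrix()\n    if f: /" h.py
```

```text
(no output)
```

View pics/scene0.png

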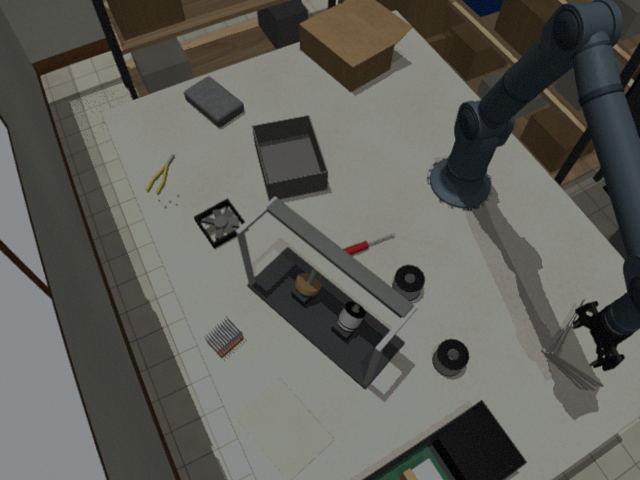

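View pics/top0.png

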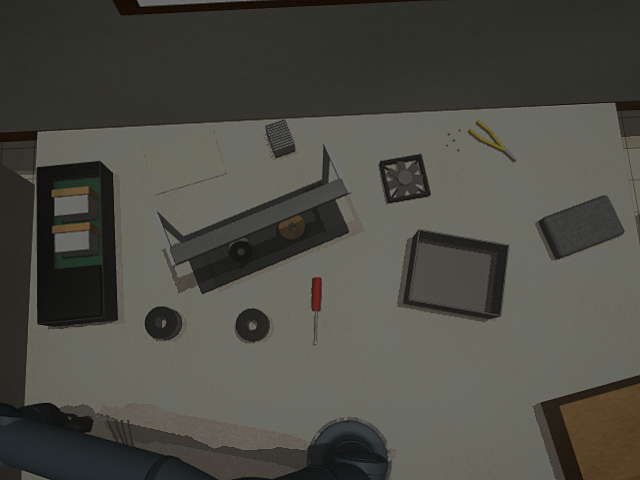

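The top view shows the rack centred near (265,245), with the reel at (240,250), the tape roll at (291,227), the tub around (455,275) and the decoy reels at (163,323) and (252,325). The scene view agrees: reel at (350,318), roll at (307,285). I'll measure these in world coordinates, along with the arm's geometry.

```bash
python3 - <<'E'
from h import *
np.set_printoptions(precision=3,suppress=True)
t=snap('top');s=snap('scene');w=vision.snapshot('wrist')
print('mount',w['mount'])
bar=plane(t,[(171,248),(177,265),(343,179),(350,196)],.309);print('bar top',bar)
lc=(bar[0]+bar[1])/2;rc=(bar[2]+bar[3])/2
print('len',np.linalg.norm(lc-rc))
y=(lc-rc);y[2]=0;y/=np.linalg.norm(y);x=np.array([y[1],-y[0],0]);c=(lc+rc)/2
o=c+.025*x;o[2]=0;print('rack o',o,'yaw',np.degrees(np.arctan2(x[1],x[0])))
u=np.array([0,0,np.cos(np.radians(32))])-x*np.sin(np.radians(32))
for n,sg in(('L',1),('R',-1)):
    f=o+sg*.075*y+[0,0,.055];P=[f,f+.023*u,f+.046*u,f+.062*u]
    print(n,f,'top',proj(t,P).round().tolist(),'scene',proj(s,P).round().tolist())
tub=plane(t,[(418,231),(509,244),(499,319),(405,304)],.095);print('tub',tub,tub.mean(0))
print('other',plane(t,[(163,323),(252,325)],.046),plane(t,[(317,278),(316,345),(405,178)],.01))
print('z axis scene',[ (z,proj(s,[0,0,z]).round().tolist()) for z in(0,.1,.2,.3,.4,.5)])
b=proj(s,[robot.sense()['tool_pos']]);print('tcp',b,proj(t,[robot.sense()['tool_pos']]))
E
```

```text
mount [[-0.     0.954  0.3    0.077]
 [ 1.    -0.     0.     0.   ]
 [ 0.     0.3   -0.954 -0.142]
 [ 0.     0.     0.     1.   ]]
bar top [[ 0.521  0.38   0.309]
 [ 0.481  0.367  0.309]
 [ 0.661 -0.014  0.309]
 [ 0.619 -0.027  0.309]]
len 0.4178444258459563
rack o [0.594 0.185 0.   ] yaw 19.41857922919241
L [0.569 0.256 0.055] top [[240.0, 246.0], [241.0, 249.0], [242.0, 251.0], [242.0, 253.0]] scene [[347.0, 319.0], [350.0, 314.0], [354.0, 308.0], [356.0, 303.0]]
R [0.619 0.114 0.055] top [[292.0, 225.0], [294.0, 228.0], [295.0, 230.0], [296.0, 232.0]] scene [[306.0, 284.0], [309.0, 278.0], [312.0, 272.0], [314.0, 268.0]]
tub [[ 0.576 -0.216  0.095]
 [ 0.528 -0.451  0.095]
 [ 0.335 -0.402  0.095]
 [ 0.387 -0.166  0.095]] [ 0.456 -0.309  0.095]
other [[0.375 0.466 0.046]
 [0.358 0.232 0.046]] [[ 0.478  0.054  0.01 ]
 [ 0.298  0.067  0.01 ]
 [ 0.749 -0.21   0.01 ]]
z axis scene [(0, [[459.0, 183.0]]), (0.1, [[467.0, 164.0]]), (0.2, [[476.0, 143.0]]), (0.3, [[485.0, 119.0]]), (0.4, [[495.0, 93.0]]), (0.5, [[507.0, 64.0]])]
tcp [[581.059 347.841]] [[ 70.018 415.474]]
```

>>> {"op": "jog_arm", "data": {"commands": [{"x":0.44,"y":-0.7,"z":0.0,"yaw":0.34},{"x":0.44,"y":-0.7,"z":0.0,"yaw":0.34},{"x":0.44,"y":-0.7,"z":0.0,"yaw":0.34},{"x":0.44,"y":-0.7,"z":0.0,"yaw":0.34},{"x":0.44,"y":-0.7,"z":0.0,"yaw":0.34}]}}

```text
time: 0.88
tool_pos: [0.2985, 0.417, 0.2313]
orientation: [-0.02, 1.0, 0.0, 0.0]
contact_force: [1.0, -0.3, 0.4]
opening: 0.0853
finger_force: 0.0
```

>>> {"op": "jog_arm", "data": {"commands": [{"x":0.44,"y":-0.7,"z":0.0,"yaw":0.34},{"x":0.44,"y":-0.7,"z":0.0,"yaw":0.34},{"x":0.44,"y":-0.7,"z":0.0,"yaw":0.34},{"x":0.44,"y":-0.7,"z":0.0,"yaw":0.34},{"x":0.44,"y":-0.7,"z":0.0,"yaw":0.34}]}}

```text
time: 1.5
tool_pos: [0.4304, 0.2071, 0.2315]
orientation: [-0.168, 0.986, 0.0, 0.0]
contact_force: [1.1, 0.9, -0.6]
opening: 0.0855
finger_force: 0.0
```

```bash
python3 - <<'E'
from h import *
np.set_printoptions(precision=4,suppress=True)
snap('scene','scene1.png');r=robot.sense();print(r['time'],r['tool_pos'],r['orientation'],r['joint_pos'])
snap('wrist','wrist1.png')
E
```

```text
1.55 [0.4345 0.1992 0.2317] [-0.1635  0.9865 -0.0021  0.0013] [-0.8406  0.0457  0.3317  2.0131 -0.0114  1.0843  1.3954]
```

View pics/scene1.png

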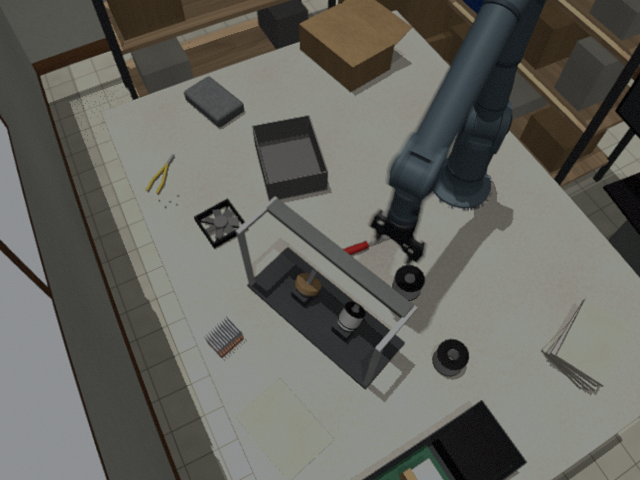

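The scene view shows the wrist housing around (415,168), with the gripper below it at about (400,235), in front of the bar. I'll work out the tool height to see whether an upright tool fits under the bar.

```bash
python3 - <<'E'
from h import *
np.set_printoptions(precision=4,suppress=True)
s=snap('scene');r=robot.sense();p=r['tool_pos'];print(p,r['orientation'],r['joint_pos'])
for z in np.arange(0,.45,.05): print(round(z,2),proj(s,p+[0,0,z]).round().tolist())
i=cv2.resize(s['img'][130:290,330:490],(640,640),interpolation=cv2.INTER_CUBIC);cv2.imwrite('pics/c1.png',i[:,:,::-1])
E
```

```text
[0.4313 0.2053 0.2314] [-0.1633  0.9866 -0.0001  0.0002] [-0.8445  0.0461  0.324   2.0131 -0.0162  1.0846  1.3855]
0.0 [[390.0, 252.0]]
0.05 [[392.0, 242.0]]
0.1 [[395.0, 232.0]]
0.15 [[398.0, 220.0]]
0.2 [[402.0, 208.0]]
0.25 [[405.0, 195.0]]
0.3 [[409.0, 180.0]]
0.35 [[413.0, 165.0]]
0.4 [[418.0, 148.0]]
```

View pics/c1.png

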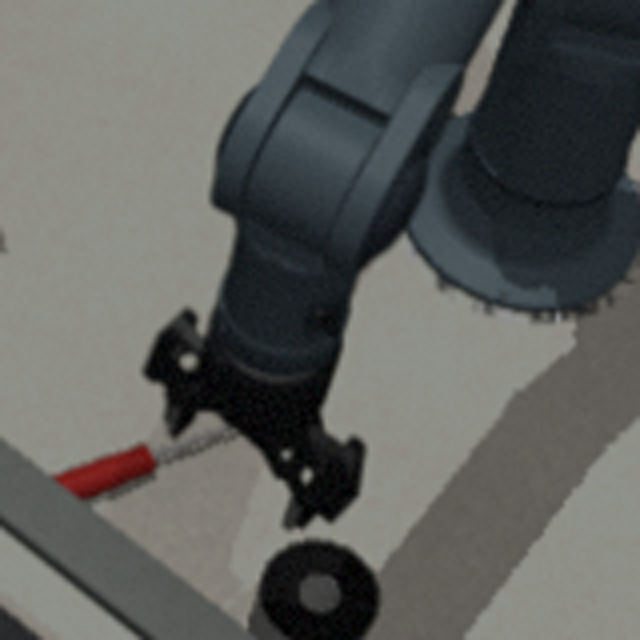

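View pics/wrist1.png

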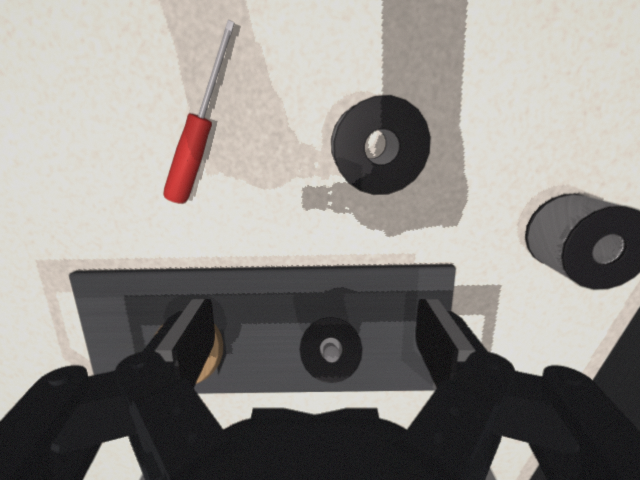

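An upright tool can't fit: the wrist link stays wide to about 0.3 m above the TCP, so it meets the bar. I'll raise the arm over free space and check how the controller treats orientation at the reach limit. The reel has to be approached with the tool leaning.

>>> {"op": "jog_arm", "data": {"commands": [{"z":1},{"z":1},{"z":1},{"z":1},{"x":0.5,"y":0.17}]}}

```text
validation failed for argument at $.co...
```

>>> {"op": "jog_arm", "data": {"commands": [{"x":0.94,"y":0.33},{"x":0.94,"y":0.33},{"x":0.94,"y":0.33},{"x":0.94,"y":0.33},{"x":0.94,"y":0.33}]}}

```text
validation failed for argument at $.co...
```

>>> {"op": "jog_arm", "data": {"commands": [{"x":0.94,"y":0.33},{"x":0.94,"y":0.33}]}}

```text
validation failed for argument at $.co...
```

```bash
cat > st.py <<'E'
from h import *
from scipy.spatial.transform import Rotation as R
np.set_printoptions(precision=4,suppress=True)
r=robot.sense();M=R.from_quat(r['orientation']).as_matrix()
print('t',r['time'],'p',r['tool_pos'],'q',r['joint_pos'],'z',M[:,2],'y',M[:,1],'F',r['contact_force'],r['opening'],r['finger_force'])
E
python3 st.py
```

```text
t 1.65 p [0.4313 0.2053 0.2314] q [-0.8445  0.0461  0.324   2.0131 -0.0162  1.0846  1.3855] z [ 0.0004 -0.0002 -1.    ] y [-0.3222  0.9467 -0.0003] F [-0.8425  1.6928  0.4394] 0.08542368436703796 0.0
```

All four keys are needed in every row.

>>> {"op": "jog_arm", "data": {"commands": [{"x":0,"y":0,"z":1,"yaw":0},{"x":0,"y":0,"z":1,"yaw":0},{"x":0,"y":0,"z":1,"yaw":0},{"x":0,"y":0,"z":1,"yaw":0},{"x":0.5,"y":0.17,"z":0,"yaw":0}]}}

```text
time: 2.28
tool_pos: [0.4604, 0.2215, 0.479]
orientation: [-0.169, 0.986, 0.004, 0.006]
contact_force: [1.1, -0.5, -0.3]
opening: 0.0853
finger_force: 0.0
```

>>> {"op": "jog_arm", "data": {"commands": [{"x":0.94,"y":0.33,"z":0,"yaw":0},{"x":0.94,"y":0.33,"z":0,"yaw":0},{"x":0.94,"y":0.33,"z":0,"yaw":0},{"x":0.94,"y":0.33,"z":0,"yaw":0},{"x":0.94,"y":0.33,"z":0,"yaw":0}]}}

```text
time: 2.9
tool_pos: [0.742, 0.3214, 0.4709]
orientation: [-0.169, 0.986, 0.001, -0.0]
contact_force: [2.0, 0.1, 1.5]
opening: 0.0855
finger_force: 0.0
```

>>> {"op": "jog_arm", "data": {"commands": [{"x":0.94,"y":0.33,"z":0,"yaw":0},{"x":0.94,"y":0.33,"z":0,"yaw":0}]}}

```text
time: 3.15
tool_pos: [0.8147, 0.3455, 0.4571]
orientation: [-0.167, 0.986, 0.005, 0.017]
contact_force: [-22.4, -12.1, 0.1]
opening: 0.0852
finger_force: 0.0
```

```bash
python3 st.py
```

```text
t 3.15 p [0.8147 0.3455 0.4571] q [-0.484   1.0121  0.4896  0.1432 -0.4558  1.9674  1.4965] z [ 0.0311  0.0149 -0.9994] y [-0.3301  0.9439  0.0038] F [-22.3927 -12.1419   0.0738] 0.0852381184243554 0.0
```

>>> {"op": "jog_arm", "data": {"commands": [{"x":0.6,"y":0.2,"z":0.3,"yaw":0},{"x":0.6,"y":0.2,"z":0.3,"yaw":0},{"x":0,"y":0,"z":0,"yaw":0}]}}

```text
time: 3.52
tool_pos: [0.8716, 0.2577, 0.385]
orientation: [-0.069, 0.997, 0.037, -0.012]
contact_force: [0.7, -4.1, -2.7]
opening: 0.0852
finger_force: 0.0
```

```bash
python3 st.py
```

```text
t 3.525 p [0.8716 0.2577 0.385 ] q [-0.3211  1.1443  0.7955  0.0563 -0.8624  1.9653  1.3994] z [-0.0299  0.0721 -0.997 ] y [-0.1368  0.9877  0.0755] F [ 0.6971 -4.0916 -2.7197] 0.08516923522831384 0.0
```

>>> {"op": "jog_arm", "data": {"commands": [{"x":-0.8,"y":0,"z":0,"yaw":0},{"x":-0.8,"y":0,"z":0,"yaw":0},{"x":0,"y":0,"z":0,"yaw":0}]}}

```text
time: 3.9
tool_pos: [0.8131, 0.2871, 0.4064]
orientation: [-0.082, 0.996, 0.041, -0.003]
contact_force: [-0.1, -0.3, 0.4]
opening: 0.0851
finger_force: 0.0
```

```bash
python3 st.py
```

```text
t 3.9 p [0.8131 0.2871 0.4064] q [-0.6127  0.9078  0.8866  0.6023 -0.7616  1.7968  1.5712] z [-0.0117  0.081  -0.9966] y [-0.1634  0.9832  0.0818] F [-0.0662 -0.3282  0.3664] 0.08506858026666625 0.0
```

Tilt picked up at the limit persists, because the commanded pose follows the reached one. The q6 limit (forearm against tool) should tilt the tool outward if I push upward at mid reach, so I'll try that.

>>> {"op": "jog_arm", "data": {"commands": [{"x":-0.7,"y":-0.2,"z":0.4,"yaw":0},{"x":-0.7,"y":-0.2,"z":0.4,"yaw":0},{"x":-0.7,"y":-0.2,"z":0.4,"yaw":0},{"x":-0.7,"y":-0.2,"z":0.4,"yaw":0},{"x":-0.7,"y":-0.2,"z":0.4,"yaw":0}]}}

```text
time: 4.53
tool_pos: [0.6073, 0.2261, 0.5316]
orientation: [-0.084, 0.996, 0.039, 0.004]
contact_force: [-1.0, 1.1, 1.8]
opening: 0.0857
finger_force: 0.0
```

```bash
python3 st.py
```

```text
t 4.525 p [0.6073 0.2261 0.5316] q [-1.0815  0.4163  1.0849  1.1601 -0.4517  1.7539  1.6151] z [ 0.001   0.0779 -0.997 ] y [-0.1676  0.9829  0.0767] F [-0.9869  1.1271  1.8478] 0.08571748706686678 0.0
```

>>> {"op": "jog_arm", "data": {"commands": [{"x":0,"y":0,"z":0.8,"yaw":0},{"x":0,"y":0,"z":0.8,"yaw":0},{"x":0,"y":0,"z":0.8,"yaw":0}]}}

```text
time: 4.9
tool_pos: [0.6141, 0.2222, 0.6262]
orientation: [-0.081, 0.996, 0.036, -0.004]
contact_force: [1.4, -1.8, -2.0]
opening: 0.0852
finger_force: 0.0
```

```bash
python3 st.py
```

```text
t 4.9 p [0.6141 0.2222 0.6262] q [-0.7765  0.4231  0.745   0.8389 -0.385   1.9648  1.5039] z [-0.0143  0.0711 -0.9974] y [-0.1606  0.9844  0.0725] F [ 1.3667 -1.7945 -2.0464] 0.08517760560262273 0.0
```

>>> {"op": "jog_arm", "data": {"commands": [{"x":0,"y":0,"z":0.8,"yaw":0},{"x":0,"y":0,"z":0.8,"yaw":0},{"x":0,"y":0,"z":0.8,"yaw":0},{"x":0,"y":0,"z":0.8,"yaw":0}]}}

```text
time: 5.4
tool_pos: [0.5911, 0.219, 0.6835]
orientation: [-0.081, 0.995, 0.054, 0.031]
contact_force: [-0.3, -0.5, 0.5]
opening: 0.0855
finger_force: 0.0
```

```bash
python3 st.py
```

```text
t 5.4 p [0.5911 0.219  0.6835] q [-0.4173  0.3169  0.0694  0.7682 -0.1177  1.9665  1.3303] z [ 0.0524  0.1118 -0.9923] y [-0.1642  0.9812  0.1019] F [-0.3449 -0.4716  0.5457] 0.08550681233850102 0.0
```

>>> {"op": "jog_arm", "data": {"commands": [{"x":0.4,"y":0.1,"z":0.9,"yaw":0},{"x":0.4,"y":0.1,"z":0.9,"yaw":0},{"x":0.4,"y":0.1,"z":0.9,"yaw":0},{"x":0.4,"y":0.1,"z":0.9,"yaw":0}]}}

```text
time: 5.9
tool_pos: [0.636, 0.2334, 0.7597]
orientation: [-0.076, 0.986, 0.082, 0.12]
contact_force: [0.6, -0.4, -0.5]
opening: 0.0856
finger_force: 0.0
```

```bash
python3 st.py
```

```text
t 5.9 p [0.636  0.2334 0.7597] q [-0.4275  0.4048  0.1379  0.4937 -0.1708  1.9664  1.328 ] z [ 0.225   0.1798 -0.9576] y [-0.1693  0.9751  0.1433] F [ 0.5852 -0.415  -0.5027] 0.08557786396016012 0.0
```

>>> {"op": "jog_arm", "data": {"commands": [{"x":0.5,"y":0.1,"z":0.8,"yaw":0},{"x":0.5,"y":0.1,"z":0.8,"yaw":0},{"x":0.5,"y":0.1,"z":0.8,"yaw":0},{"x":0.5,"y":0.1,"z":0.8,"yaw":0}]}}

```text
time: 6.4
tool_pos: [0.6857, 0.2411, 0.8119]
orientation: [-0.072, 0.971, 0.107, 0.2]
contact_force: [0.1, -1.2, 0.6]
opening: 0.0851
finger_force: 0.0
```

```bash
python3 st.py
```

```text
t 6.4 p [0.6857 0.2411 0.8119] q [-0.4075  0.5437  0.3422  0.1935 -0.3844  1.9665  1.3361] z [ 0.3725  0.2362 -0.8975] y [-0.1822  0.9669  0.1788] F [ 0.0998 -1.1862  0.5581] 0.08514445032818353 0.0
```

>>> {"op": "jog_arm", "data": {"commands": [{"x":-0.3,"y":-0.15,"z":0.9,"yaw":0},{"x":-0.3,"y":-0.15,"z":0.9,"yaw":0},{"x":-0.3,"y":-0.15,"z":0.9,"yaw":0},{"x":0,"y":0,"z":0,"yaw":0}]}}

```text
time: 6.9
tool_pos: [0.5941, 0.2047, 0.9009]
orientation: [-0.069, 0.959, 0.122, 0.247]
contact_force: [-0.4, 0.7, 0.7]
opening: 0.0856
finger_force: 0.0
```

```bash
python3 st.py
```

```text
t 6.9 p [0.5941 0.2047 0.9009] q [-0.4228  0.3438  0.2466  0.2864 -0.2704  1.967   1.3265] z [ 0.4564  0.2682 -0.8484] y [-0.1928  0.9606  0.2   ] F [-0.3692  0.6673  0.6738] 0.08557279865103486 0.0
```

The tilt is now 32.0° at azimuth 30°. Next I'll yaw to the rack's heading (about 19.4°) and come down in front of the bar.

>>> {"op": "jog_arm", "data": {"commands": [{"x":-0.55,"y":0,"z":-0.7,"yaw":-0.22},{"x":-0.55,"y":0,"z":-0.7,"yaw":-0.22},{"x":-0.55,"y":0,"z":-0.7,"yaw":-0.22},{"x":-0.55,"y":0,"z":-0.7,"yaw":-0.22},{"x":-0.55,"y":0,"z":-0.7,"yaw":-0.22}]}}

```text
time: 7.52
tool_pos: [0.4496, 0.2107, 0.7053]
orientation: [0.019, 0.963, 0.099, 0.249]
contact_force: [0.1, 0.2, 0.4]
opening: 0.0855
finger_force: 0.0
```

>>> {"op": "jog_arm", "data": {"commands": [{"x":0,"y":0,"z":-0.9,"yaw":0},{"x":0,"y":0,"z":-0.9,"yaw":0},{"x":0,"y":0,"z":-0.9,"yaw":0},{"x":0,"y":0,"z":-0.9,"yaw":0},{"x":0,"y":0,"z":-0.9,"yaw":0}]}}

```text
time: 8.15
tool_pos: [0.4502, 0.2101, 0.4348]
orientation: [0.019, 0.963, 0.099, 0.248]
contact_force: [1.1, 0.7, 0.6]
opening: 0.0856
finger_force: 0.0
```

```bash
python3 st.py
```

```text
t 8.15 p [0.4502 0.2101 0.4348] q [-0.7203 -0.3763  0.0867  2.0346  0.207   0.9652  0.827 ] z [ 0.4824  0.1821 -0.8568] y [-0.0126  0.9795  0.2011] F [1.0802 0.6624 0.588 ] 0.08561221824675787 0.0
```

>>> {"op": "jog_arm", "data": {"commands": [{"x":-0.05,"y":0,"z":-0.6,"yaw":-0.03},{"x":-0.05,"y":0,"z":-0.6,"yaw":-0.03},{"x":0,"y":0,"z":-0.6,"yaw":-0.03},{"x":0,"y":0,"z":-0.6,"yaw":-0.03},{"x":0,"y":0,"z":0,"yaw":0}]}}

```text
time: 8.78
tool_pos: [0.442, 0.2084, 0.2887]
orientation: [0.029, 0.964, 0.094, 0.247]
contact_force: [-0.4, -0.9, 0.7]
opening: 0.0855
finger_force: 0.0
```

```bash
python3 st.py; python3 - <<'E'
from h import *
snap('wrist','wrist2.png');snap('scene','scene2.png')
E
```

```text
t 8.775 p [0.442  0.2084 0.2887] q [-0.6899 -0.296   0.0572  2.2788  0.2725  0.6608  0.7068] z [ 0.4809  0.1671 -0.8607] y [0.0093 0.9806 0.1956] F [-0.3512 -0.8532  0.731 ] 0.0854690833611422 0.0
```

View pics/wrist2.png

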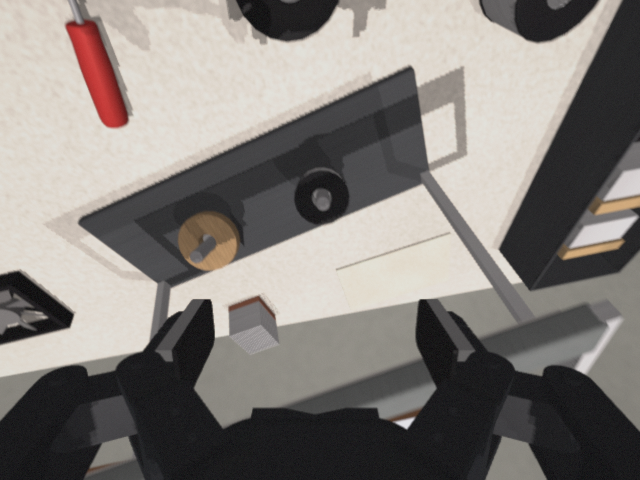

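The wrist view looks down the post, with the reel's top flange at (322,197) and the bar below and behind the tool axis. I'll refine the reel position from the flange centre.

```bash
python3 - <<'E'
from h import *
from scipy.spatial.transform import Rotation as R
np.set_printoptions(precision=4,suppress=True)
r=robot.sense();w=vision.snapshot('wrist');M=np.eye(4);M[:3,:3]=R.from_quat(r['orientation']).as_matrix();M[:3,3]=r['tool_pos']
C=M@np.array(w['mount']);w['xyz']=C[:3,3];w['rotation']=C[:3,:3]
g=cv2.cvtColor(w['img'],cv2.COLOR_RGB2GRAY)
m=((g<30)*255).astype(np.uint8)[140:250,270:380]
cs,_=cv2.findContours(m,cv2.RETR_EXTERNAL,cv2.CHAIN_APPROX_NONE);c=max(cs,key=cv2.contourArea)
e=cv2.fitEllipse(c);px=np.array(e[0])+[270,140];print(px,e)
foot=np.array([.569,.256,.055]);u=np.array([-.4998,-.176,.848])
f2=np.array([.569,.256,.055])+.046*u
print('pred',f2,proj(w,f2),'post tip',proj(w,foot+.062*u),'R tip',proj(w,np.array([.619,.114,.055])+.062*u))
P=plane(w,[px],.094)[0];print('meas flange',P)
F=P-.046*u;print('foot',F)
for d in(.10,.06,.003): print(d,'delta',(F+d*u-r['tool_pos'])*1000)
E
```

```text
[316.2885 190.5241] ((46.28845977783203, 50.52412796020508), (43.77937698364258, 52.32140350341797), 60.502803802490234)
pred [0.546  0.2479 0.094 ] [[311.5473 191.7051]] post tip [[311.3336 194.2502]] R tip [[182.6306 247.937 ]]
meas flange [0.5453 0.2531 0.094 ]
foot [0.5683 0.2612 0.055 ]
0.1 delta [  73.643    33.0029 -154.5257]
0.06 delta [  93.635    40.0429 -188.4457]
0.003 delta [ 122.1236   50.0749 -236.7817]
```

>>> {"op": "jog_arm", "data": {"commands": [{"x":0.3,"y":0.15,"z":-0.63,"yaw":0},{"x":0.3,"y":0.15,"z":-0.63,"yaw":0},{"x":0.3,"y":0.15,"z":-0.63,"yaw":0},{"x":0.3,"y":0.15,"z":-0.63,"yaw":0},{"x":0,"y":0,"z":0,"yaw":0}]}}

```text
time: 9.55
tool_pos: [0.5166, 0.2466, 0.141]
orientation: [0.028, 0.963, 0.096, 0.25]
contact_force: [0.2, -0.2, 0.7]
opening: 0.0856
finger_force: 0.0
```

```bash
python3 st.py; python3 - <<'E'
from h import *
s=snap('wrist','wrist3.png')
E
```

```text
t 9.55 p [0.5166 0.2466 0.141 ] q [-0.6635  0.1184  0.0756  2.2725  0.4999  0.2546  0.4678] z [ 0.4862  0.1701 -0.8572] y [0.0066 0.9801 0.1982] F [ 0.2304 -0.166   0.7436] 0.08555463918942781 0.0
```

View pics/wrist3.png

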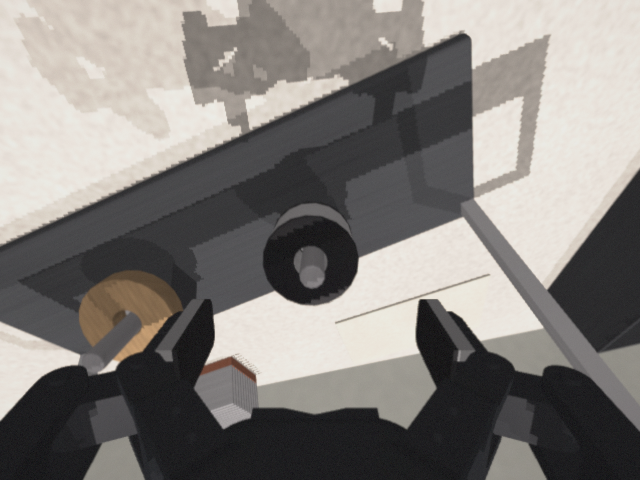

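The top flange now spans x 264–358 and y 213–305, centred at (311,259).

```bash
python3 - <<'E'
from h import *
from scipy.spatial.transform import Rotation as R
np.set_printoptions(precision=4,suppress=True)
r=robot.sense();w=vision.snapshot('wrist');M=np.eye(4);M[:3,:3]=R.from_quat(r['orientation']).as_matrix();M[:3,3]=r['tool_pos']
C=M@np.array(w['mount']);w['xyz']=C[:3,3];w['rotation']=C[:3,:3]
u=np.array([-.4998,-.176,.848])
P=plane(w,[(311,259)],.094)[0];F=P-.046*u;print('flange',P,'foot',F)
c=R.from_matrix(C[:3,:3]).inv().apply(P-C[:3,3]);print('depth',c,'diam px',60e-3*w['fx']/-c[2])
print('in tool frame', M[:3,:3].T@(P-M[:3,3]))
print('toolz.u',M[:3,2]@u)
for d in(.04,.003): print(d,(F+d*u-r['tool_pos'])*1000)
E
```

```text
flange [0.5453 0.2548 0.094 ] foot [0.5683 0.2629 0.055 ]
depth [-0.0022 -0.0139 -0.2137] diam px 97.57494291991048
in tool frame [-0.0004 -0.002   0.0572]
toolz.u -0.9998399550901292
0.04 [ 31.2907   8.8919 -54.2036]
0.003 [ 49.7833  15.4039 -85.5796]
```

>>> {"op": "jog_arm", "data": {"commands": [{"x":0.25,"y":0.08,"z":-0.43,"yaw":0},{"x":0.25,"y":0.08,"z":-0.43,"yaw":0},{"x":0,"y":0,"z":0,"yaw":0}]}}

```text
time: 10.02
tool_pos: [0.5471, 0.2566, 0.0928]
orientation: [0.028, 0.962, 0.097, 0.252]
contact_force: [-0.4, 0.5, 0.2]
opening: 0.0851
finger_force: 0.0
```

```bash
python3 st.py
```

```text
t 10.025 p [0.5471 0.2566 0.0928] q [-0.7237  0.2701  0.1662  2.2347  0.6304  0.1322  0.3312] z [ 0.4902  0.173  -0.8543] y [0.0058 0.9794 0.2017] F [-0.4243  0.4886  0.1599] 0.08513981110112077 0.0
```

>>> {"op": "jog_arm", "data": {"commands": [{"x":0.17,"y":0.05,"z":-0.29,"yaw":0},{"x":0.17,"y":0.05,"z":-0.29,"yaw":0},{"x":0,"y":0,"z":0,"yaw":0}]}}

```text
time: 10.4
tool_pos: [0.5673, 0.2628, 0.0587]
orientation: [0.028, 0.962, 0.098, 0.252]
contact_force: [-0.6, -0.4, 0.0]
opening: 0.0855
finger_force: 0.0
```

>>> {"op": "jog_arm", "data": {"commands": [{"x":0,"y":0,"z":0,"yaw":0},{"x":0,"y":0,"z":0,"yaw":0},{"x":0,"y":0,"z":0,"yaw":0},{"x":0,"y":0,"z":0,"yaw":0}], "grip": 0.55, "newtons": 40}}

```text
time: 10.9
tool_pos: [0.5666, 0.2616, 0.0586]
orientation: [0.029, 0.963, 0.097, 0.251]
contact_force: [-5.3, -3.4, 8.3]
opening: 0.0583
finger_force: 40.3
```

```bash
python3 st.py;python3 - <<'E'
from h import *
s=snap('wrist','wrist4.png')
E
```

```text
t 10.9 p [0.5666 0.2616 0.0586] q [-0.7578  0.3754  0.223   2.2014  0.7718  0.0561  0.1787] z [ 0.4897  0.1727 -0.8546] y [0.0064 0.9794 0.2016] F [-5.291  -3.3806  8.2586] 0.05830972525346427 40.302398283965886
```

The reel is gripped: 58 mm opening at 40 N. Pulling it along the post.

>>> {"op": "jog_arm", "data": {"commands": [{"x":-0.2,"y":-0.07,"z":0.34,"yaw":0},{"x":-0.2,"y":-0.07,"z":0.34,"yaw":0},{"x":-0.25,"y":-0.09,"z":0.42,"yaw":0},{"x":0,"y":0,"z":0,"yaw":0}]}}

```text
time: 11.45
tool_pos: [0.5271, 0.2479, 0.1246]
orientation: [0.029, 0.962, 0.098, 0.252]
contact_force: [-0.6, -0.0, -3.1]
opening: 0.0577
finger_force: 47.2
```

```bash
python3 st.py;python3 - <<'E'
from h import *
s=snap('wrist','wrist5.png')
E
```

```text
t 11.45 p [0.5271 0.2479 0.1246] q [-0.5493  0.1704 -0.0314  2.2598  0.6316  0.2188  0.3467] z [ 0.4898  0.1733 -0.8544] y [0.0069 0.9793 0.2025] F [-0.5698 -0.0191 -3.0909] 0.05765346317242693 47.16362464707345
```

View pics/wrist5.png

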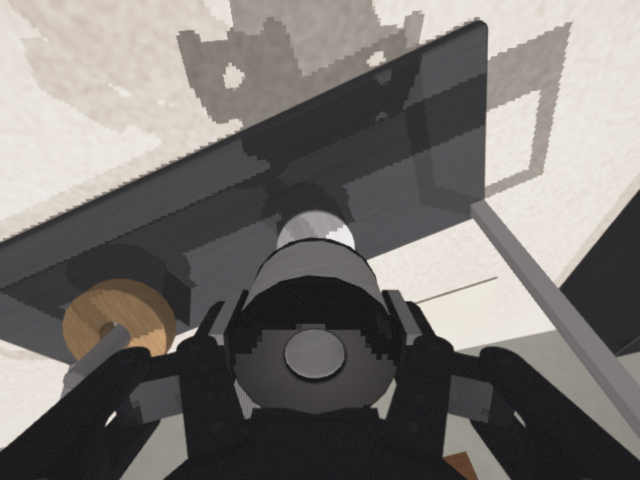

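The wrist view shows the reel in the fingers, lifted clear of the post: table and seat show through beneath it and the roll is undisturbed. Next I'll back out along the lean, then swing round to the tub.

>>> {"op": "jog_arm", "data": {"commands": [{"x":-0.22,"y":-0.08,"z":0.38,"yaw":0},{"x":-0.22,"y":-0.08,"z":0.38,"yaw":0},{"x":-0.22,"y":-0.08,"z":0.38,"yaw":0},{"x":-0.22,"y":-0.08,"z":0.38,"yaw":0}], "newtons": 60}}

```text
time: 12.0
tool_pos: [0.4734, 0.2282, 0.2125]
orientation: [0.029, 0.963, 0.096, 0.249]
contact_force: [0.4, -1.0, -3.3]
opening: 0.0575
finger_force: 65.3
```

>>> {"op": "jog_arm", "data": {"commands": [{"x":0.2,"y":-0.9,"z":0.2,"yaw":-0.6},{"x":0.1,"y":-0.92,"z":0.2,"yaw":-0.6},{"x":0,"y":-0.9,"z":0.1,"yaw":-0.6},{"x":-0.08,"y":-0.88,"z":0,"yaw":-0.6},{"x":-0.02,"y":-0.86,"z":0,"yaw":-0.6}]}}

```text
time: 12.62
tool_pos: [0.4852, -0.0404, 0.242]
orientation: [0.279, 0.923, 0.028, 0.266]
contact_force: [0.7, 0.0, -3.4]
opening: 0.0576
finger_force: 65.4
```

>>> {"op": "jog_arm", "data": {"commands": [{"x":-0.12,"y":-0.86,"z":0,"yaw":-0.6},{"x":-0.2,"y":-0.85,"z":0,"yaw":-0.6},{"x":-0.28,"y":-0.83,"z":0,"yaw":-0.6},{"x":-0.38,"y":-0.78,"z":0,"yaw":-0.6},{"x":-0.45,"y":-0.75,"z":0,"yaw":-0.6}]}}

```text
time: 13.25
tool_pos: [0.3992, -0.2838, 0.2422]
orientation: [0.508, 0.819, -0.042, 0.264]
contact_force: [0.3, -0.5, -2.6]
opening: 0.0577
finger_force: 65.4
```

```bash
python3 st.py
```

```text
t 13.25 p [ 0.3992 -0.2838  0.2422] q [ 0.079  -0.2727  0.3189  2.3543  0.4557  0.5684  0.5429] z [ 0.3895 -0.337  -0.8572] y [0.854  0.4807 0.1991] F [ 0.2702 -0.5277 -2.6052] 0.05774100750007298 65.35543746314943
```

>>> {"op": "jog_arm", "data": {"commands": [{"x":-0.6,"y":0.42,"z":0,"yaw":0},{"x":-0.6,"y":0.42,"z":0,"yaw":0},{"x":-0.6,"y":0.42,"z":0,"yaw":0},{"x":-0.6,"y":0.42,"z":0,"yaw":0}]}}

```text
time: 13.75
tool_pos: [0.3329, -0.2289, 0.2154]
orientation: [0.508, 0.821, -0.043, 0.257]
contact_force: [-0.2, 0.5, -2.2]
opening: 0.0571
finger_force: 66.1
```

```bash
python3 st.py
```

```text
t 13.75 p [ 0.3329 -0.2289  0.2154] q [ 0.8407 -0.4091 -0.3899  2.4964 -0.0242  0.5161  0.9213] z [ 0.3779 -0.3322 -0.8642] y [0.8563 0.4803 0.1898] F [-0.1743  0.5063 -2.153 ] 0.05706839373288592 66.10863852314651
```

>>> {"op": "jog_arm", "data": {"commands": [{"x":-0.7,"y":0.5,"z":-0.2,"yaw":0},{"x":-0.7,"y":0.5,"z":-0.2,"yaw":0},{"x":-0.7,"y":0.5,"z":-0.2,"yaw":0},{"x":-0.7,"y":0.5,"z":-0.2,"yaw":0}]}}

```text
time: 14.25
tool_pos: [0.3118, -0.1775, 0.1937]
orientation: [0.521, 0.83, -0.052, 0.191]
contact_force: [0.4, 0.1, -3.4]
opening: 0.0576
finger_force: 66.2
```

```bash
python3 st.py
```

```text
t 14.25 p [ 0.3118 -0.1775  0.1937] q [ 0.7092 -0.4088 -0.4173  2.5011  0.0592  0.6713  0.7047] z [ 0.2628 -0.2859 -0.9215] y [0.885  0.4519 0.1122] F [ 0.3887  0.085  -3.3749] 0.05764721666493127 66.17510405369103
```

>>> {"op": "jog_arm", "data": {"commands": [{"x":-0.6,"y":0.7,"z":0,"yaw":0},{"x":-0.6,"y":0.7,"z":0,"yaw":0},{"x":-0.6,"y":0.7,"z":0,"yaw":0},{"x":-0.6,"y":0.7,"z":0,"yaw":0}]}}

```text
time: 14.75
tool_pos: [0.2817, -0.007, 0.1917]
orientation: [0.529, 0.831, -0.078, 0.154]
contact_force: [1.9, 1.6, -4.3]
opening: 0.0575
finger_force: 66.2
```

```bash
python3 st.py
```

```text
t 14.75 p [ 0.2817 -0.007   0.1917] q [-0.1387 -0.4091 -0.3223  2.5001  0.2598  1.0131 -0.1379] z [ 0.1733 -0.2934 -0.9401] y [0.9034 0.4276 0.033 ] F [ 1.9294  1.5775 -4.3002] 0.057490699061286434 66.16320555098355
```

>>> {"op": "jog_arm", "data": {"commands": [{"x":0,"y":-0.2,"z":0,"yaw":0.95},{"x":0,"y":-0.2,"z":0,"yaw":0.95},{"x":0,"y":-0.2,"z":0,"yaw":0.95},{"x":0,"y":-0.2,"z":0,"yaw":0.95},{"x":0,"y":0,"z":0,"yaw":0.95}]}}

```text
time: 15.38
tool_pos: [0.3364, -0.0452, 0.1882]
orientation: [0.169, 0.973, -0.028, 0.155]
contact_force: [0.0, -0.0, -2.7]
opening: 0.0575
finger_force: 66.1
```

>>> {"op": "jog_arm", "data": {"commands": [{"x":-0.8,"y":0.15,"z":0,"yaw":0},{"x":-0.8,"y":0.15,"z":0,"yaw":0},{"x":-0.8,"y":0.15,"z":0,"yaw":0},{"x":-0.8,"y":0.15,"z":0,"yaw":0}]}}

```text
time: 15.88
tool_pos: [0.2881, -0.0037, 0.1804]
orientation: [0.179, 0.979, -0.044, 0.083]
contact_force: [0.7, -0.1, -3.1]
opening: 0.0577
finger_force: 66.2
```

```bash
python3 st.py
```

```text
t 15.875 p [ 0.2881 -0.0037  0.1804] q [-0.0551 -0.4089 -0.2049  2.5011  0.0864  0.928   0.9123] z [ 0.1476 -0.1169 -0.9821] y [ 0.3587  0.9317 -0.057 ] F [ 0.6894 -0.0803 -3.1025] 0.057686614132047856 66.21144108474255
```

>>> {"op": "jog_arm", "data": {"commands": [{"x":0,"y":-0.2,"z":0,"yaw":0.95},{"x":0,"y":-0.2,"z":0,"yaw":0.95},{"x":0,"y":0,"z":0,"yaw":0.95},{"x":0,"y":0,"z":0,"yaw":0.95}]}}

```text
time: 16.38
tool_pos: [0.2991, -0.0259, 0.178]
orientation: [-0.138, 0.986, -0.016, 0.089]
contact_force: [0.7, -0.0, -2.9]
opening: 0.0575
finger_force: 66.1
```

>>> {"op": "jog_arm", "data": {"commands": [{"x":-0.7,"y":0,"z":0,"yaw":0},{"x":-0.7,"y":0,"z":0,"yaw":0},{"x":-0.7,"y":0,"z":0,"yaw":0}]}}

```text
time: 16.75
tool_pos: [0.2697, -0.04, 0.1742]
orientation: [-0.136, 0.99, -0.005, 0.048]
contact_force: [-0.9, -0.4, -3.2]
opening: 0.0574
finger_force: 66.2
```

```bash
python3 st.py
```

```text
t 16.75 p [ 0.2697 -0.04    0.1742] q [ 0.3839 -0.41   -0.3059  2.5007 -0.1656  0.9432  2.0311] z [ 0.0971  0.0042 -0.9953] y [-0.2684  0.963  -0.0221] F [-0.9077 -0.3843 -3.195 ] 0.0573797245011497 66.20668223127723
```

>>> {"op": "jog_arm", "data": {"commands": [{"x":-0.7,"y":0,"z":0,"yaw":0},{"x":-0.7,"y":0,"z":0,"yaw":0},{"x":-0.7,"y":0,"z":0,"yaw":0}]}}

```text
time: 17.12
tool_pos: [0.2367, -0.0641, 0.1721]
orientation: [-0.137, 0.991, 0.011, 0.011]
contact_force: [-0.9, -0.0, -2.0]
opening: 0.0577
finger_force: 66.2
```

```bash
python3 st.py
```

```text
t 17.125 p [ 0.2367 -0.0641  0.1721] q [ 0.5492 -0.4102 -0.3334  2.5004 -0.1865  1.0269  2.1821] z [ 0.0183  0.0248 -0.9995] y [-0.2708  0.9625  0.0189] F [-0.8913 -0.0139 -1.9609] 0.057695838175758137 66.20623899623752
```

The tool is upright again (0.03 rad). Moving over the tub's centre.

>>> {"op": "jog_arm", "data": {"commands": [{"x":0.3,"y":-0.33,"z":0.6,"yaw":-0.4},{"x":0.6,"y":-0.68,"z":0.4,"yaw":-0.5},{"x":0.6,"y":-0.68,"z":0,"yaw":-0.5},{"x":0.6,"y":-0.68,"z":0,"yaw":-0.5},{"x":0.6,"y":-0.68,"z":0,"yaw":-0.5}]}}

```text
time: 17.75
tool_pos: [0.4002, -0.2483, 0.2317]
orientation: [0.074, 0.997, 0.008, 0.013]
contact_force: [0.8, -0.5, -3.1]
opening: 0.0578
finger_force: 66.3
```

>>> {"op": "jog_arm", "data": {"commands": [{"x":0.6,"y":-0.68,"z":0,"yaw":-0.4},{"x":0.35,"y":-0.35,"z":0,"yaw":0},{"x":0,"y":0,"z":0,"yaw":0}]}}

```text
time: 18.12
tool_pos: [0.4572, -0.3105, 0.2312]
orientation: [0.108, 0.994, 0.008, 0.013]
contact_force: [-0.6, 0.9, -3.2]
opening: 0.0576
finger_force: 66.2
```

```bash
python3 st.py;python3 - <<'E'
from h import *
s=snap('wrist');t=snap('top');c=snap('scene')
cv2.imwrite('pics/c6.png',np.hstack([cv2.resize(s['img'],(400,300)),cv2.resize(c['img'][80:280,200:467],(400,300))])[:,:,::-1])
E
```

```text
t 18.125 p [ 0.4572 -0.3105  0.2312] q [ 0.7238  0.2016 -0.2096  1.8373  0.0185  1.0888  1.8641] z [ 0.0284  0.0128 -0.9995] y [0.2149 0.9764 0.0187] F [-0.6305  0.8847 -3.1966] 0.05755291828090565 66.21415941976011
```

View pics/c6.png

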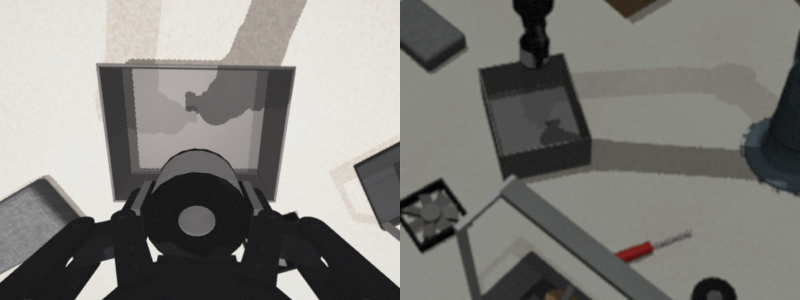

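The reel hangs upright over the tub, which hasn't moved. Lowering now.

>>> {"op": "jog_arm", "data": {"commands": [{"x":0,"y":0,"z":-0.5,"yaw":0},{"x":0,"y":0,"z":-0.5,"yaw":0},{"x":0,"y":0,"z":-0.5,"yaw":0},{"x":0,"y":0,"z":-0.5,"yaw":0},{"x":0,"y":0,"z":-0.5,"yaw":0}]}}

```text
time: 18.9
tool_pos: [0.4558, -0.3076, 0.0819]
orientation: [0.106, 0.994, 0.008, 0.014]
contact_force: [-0.3, -0.1, -3.8]
opening: 0.0575
finger_force: 66.2
```

>>> {"op": "jog_arm", "data": {"commands": [{"x":0,"y":0,"z":-0.3,"yaw":0},{"x":0,"y":0,"z":-0.25,"yaw":0},{"x":0,"y":0,"z":-0.15,"yaw":0},{"x":0,"y":0,"z":-0.1,"yaw":0},{"x":0,"y":0,"z":0,"yaw":0}]}}

```text
time: 19.52
tool_pos: [0.4566, -0.3087, 0.0344]
orientation: [0.107, 0.994, 0.008, 0.014]
contact_force: [-0.2, -0.2, -3.1]
opening: 0.0576
finger_force: 66.2
```

>>> {"op": "jog_arm", "data": {"commands": [{"x":0,"y":0,"z":-0.05,"yaw":0},{"x":0,"y":0,"z":-0.05,"yaw":0},{"x":0,"y":0,"z":-0.05,"yaw":0}], "newtons": 35}}

```text
time: 19.9
tool_pos: [0.4566, -0.3087, 0.0254]
orientation: [0.107, 0.994, 0.008, 0.014]
contact_force: [0.3, 0.7, -2.8]
opening: 0.0577
finger_force: 66.2
```

>>> {"op": "jog_arm", "data": {"commands": [{"x":0,"y":0,"z":-0.04,"yaw":0},{"x":0,"y":0,"z":-0.04,"yaw":0}]}}

```text
time: 20.15
tool_pos: [0.4565, -0.3086, 0.0203]
orientation: [0.107, 0.994, 0.008, 0.014]
contact_force: [1.1, 0.9, -3.5]
opening: 0.0576
finger_force: 66.2
```

>>> {"op": "jog_arm", "data": {"commands": [{"x":0,"y":0,"z":-0.03,"yaw":0},{"x":0,"y":0,"z":-0.03,"yaw":0}]}}

```text
time: 20.4
tool_pos: [0.4565, -0.3086, 0.0168]
orientation: [0.107, 0.994, 0.008, 0.014]
contact_force: [0.1, -0.0, -3.2]
opening: 0.0576
finger_force: 66.2
```

>>> {"op": "jog_arm", "data": {"commands": [{"x":0,"y":0,"z":-0.025,"yaw":0},{"x":0,"y":0,"z":-0.025,"yaw":0}]}}

```text
time: 20.65
tool_pos: [0.4565, -0.3086, 0.0138]
orientation: [0.107, 0.994, 0.008, 0.014]
contact_force: [-0.7, 0.0, -3.2]
opening: 0.0577
finger_force: 66.2
```

>>> {"op": "jog_arm", "data": {"commands": [{"x":0,"y":0,"z":-0.02,"yaw":0},{"x":0,"y":0,"z":0,"yaw":0}]}}

```text
time: 20.9
tool_pos: [0.4564, -0.3085, 0.0126]
orientation: [0.107, 0.994, 0.008, 0.014]
contact_force: [0.1, -0.8, -2.8]
opening: 0.0575
finger_force: 66.2
```

>>> {"op": "jog_arm", "data": {"commands": [{"x":0,"y":0,"z":-0.02,"yaw":0},{"x":0,"y":0,"z":0,"yaw":0}]}}

```text
time: 21.15
tool_pos: [0.4566, -0.3087, 0.0116]
orientation: [0.107, 0.994, 0.008, 0.014]
contact_force: [0.3, 0.2, -2.6]
opening: 0.0576
finger_force: 66.3
```

>>> {"op": "jog_arm", "data": {"commands": [{"x":0,"y":0,"z":-0.02,"yaw":0},{"x":0,"y":0,"z":0,"yaw":0}]}}

```text
time: 21.4
tool_pos: [0.4568, -0.3087, 0.0113]
orientation: [0.107, 0.994, 0.008, 0.014]
contact_force: [-0.8, 0.3, 3.6]
opening: 0.0574
finger_force: 66.6
```

>>> {"op": "jog_arm", "data": {"commands": [{"x":0,"y":0,"z":-0.02,"yaw":0},{"x":0,"y":0,"z":0,"yaw":0}]}}

```text
time: 21.65
tool_pos: [0.4569, -0.3088, 0.0111]
orientation: [0.107, 0.994, 0.008, 0.014]
contact_force: [-3.2, 1.8, 11.5]
opening: 0.0573
finger_force: 67.0
```

>>> {"op": "jog_arm", "data": {"commands": [{"x":0,"y":0,"z":-0.015,"yaw":0},{"x":0,"y":0,"z":0,"yaw":0}]}}

```text
time: 21.9
tool_pos: [0.4572, -0.3089, 0.0109]
orientation: [0.107, 0.994, 0.007, 0.014]
contact_force: [-5.3, 3.7, 15.9]
opening: 0.0576
finger_force: 66.0
```

The reel is on the floor with about 15 N of contact. I'll ease off and release.

>>> {"op": "jog_arm", "data": {"commands": [{"x":0,"y":0,"z":0.03,"yaw":0},{"x":0,"y":0,"z":0,"yaw":0}]}}

```text
time: 22.15
tool_pos: [0.4571, -0.3089, 0.0111]
orientation: [0.107, 0.994, 0.007, 0.014]
contact_force: [-1.6, 1.9, 8.2]
opening: 0.0574
finger_force: 65.5
```

>>> {"op": "jog_arm", "data": {"commands": [{"x":0,"y":0,"z":0,"yaw":0},{"x":0,"y":0,"z":0,"yaw":0},{"x":0,"y":0,"z":0,"yaw":0},{"x":0,"y":0,"z":0,"yaw":0}], "grip": 1.0}}

```text
time: 22.65
tool_pos: [0.4564, -0.3086, 0.0098]
orientation: [0.107, 0.994, 0.008, 0.014]
contact_force: [0.1, 1.2, -0.7]
opening: 0.0852
finger_force: 0.0
```

>>> {"op": "jog_arm", "data": {"commands": [{"x":0,"y":0,"z":0.2,"yaw":0},{"x":0,"y":0,"z":0.4,"yaw":0},{"x":0,"y":0,"z":0.8,"yaw":0},{"x":0,"y":0,"z":0.9,"yaw":0},{"x":0,"y":0,"z":0.9,"yaw":0}]}}

```text
time: 23.28
tool_pos: [0.4564, -0.3085, 0.2046]
orientation: [0.107, 0.994, 0.007, 0.014]
contact_force: [0.3, -0.5, -0.1]
opening: 0.0852
finger_force: 0.0
```

>>> {"op": "jog_arm", "data": {"commands": [{"x":-0.8,"y":0.5,"z":0,"yaw":0},{"x":-0.8,"y":0.5,"z":0,"yaw":0},{"x":0,"y":0,"z":0,"yaw":0}]}}

```text
time: 23.65
tool_pos: [0.3544, -0.2455, 0.2002]
orientation: [0.107, 0.994, 0.008, 0.011]
contact_force: [1.1, 0.7, -0.3]
opening: 0.0857
finger_force: 0.0
```

```bash
python3 st.py;python3 - <<'E'
from h import *
s=snap('wrist');t=snap('top')
cv2.imwrite('pics/c7.png',np.hstack([cv2.resize(s['img'],(400,300)),cv2.resize(t['img'][215:335,370:530],(400,300))])[:,:,::-1])
E
```

```text
t 23.65 p [ 0.3544 -0.2455  0.2002] q [ 0.7576  0.0018 -0.2285  2.1269 -0.0282  1.0007  1.9007] z [ 0.0229  0.0146 -0.9996] y [0.2124 0.977  0.0191] F [ 1.0588  0.6549 -0.3132] 0.0857123687127359 0.0
```

View pics/c7.png

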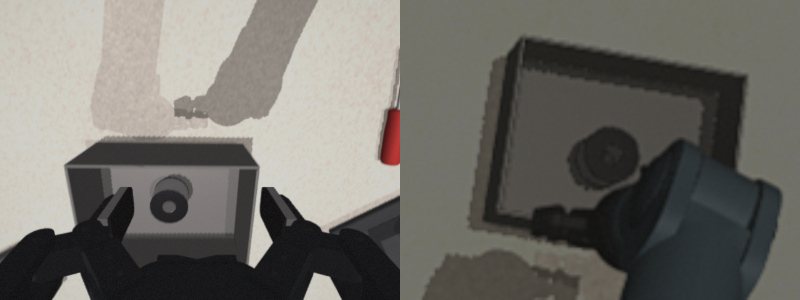

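The reel stands upright near the middle of the tub (wrist view (168,200)). It is released, the gripper is clear and the tub has not moved.

```bash
python3 -c "
from rig import job_done
print(job_done())"
```

```text
the job is handed in; nothing more can be done
None
```

I handed the job in at about 24 s with the reel released, standing on end near the middle of the tub floor, and the gripper clear; the hand-in returned no verdict. To get under the lamp bar I tilted the tool by pushing the arm to its joint limits, and joint 4 read up to 2.501 rad and joint 2 −0.4102 rad (stated limits 2.5 and −0.41), which could count against the joint-range rule.

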